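# Unclip the cover of the long filter box

## Task

Two steel air-filter boxes stand on the table, a long one and a short one, each closed by a clip-on cover with two snap tabs on top. Open the long one for its filter check: squeeze its two tabs together to release the cover, lift the cover straight off, set it down flat and right way up inside the shallow metal tray (do not drop it), and let go. Leave the short box closed, with its cover on.

Things in the scene. Friction and masses are not known exactly. Their poses are not given: they have to be found in the camera images.
- long_cover_grip (a point): Midway between the two snap tabs of the long box's grey plastic cover (158 x 84 mm, about 150 g), at the height to squeeze: 24 mm above the cover's flat top, 12 mm below the tabs' top ends, 50 mm above the lower edge of its skirt, on which it stands when set down. x along its length, y across it, z up. The tabs' outer faces are at y = +26 and -26 mm; squeeze them together along y.
- long_tab_left (a joint): How far the tab on the cover's +y side, an upright plate 32 mm wide along x, is pressed in, m: 0 at rest, 0.010 at its stop. Its hook lets go when pressed 4 mm (5.5 mm if the cover sits off to one side); pressing to the stop is right. Spring: 2 N at rest, 8 N at the stop; it springs back when released.
- long_tab_right (a joint): The same for the tab on the cover's -y side; both must be in together for the cover to come off.
- long_box: The long filter box, steel, fixed: 150 (x) x 76 (y) x 60 mm high, hose stub at its +x end; origin at the centre of its underside, on the table. With the cover on, the cover's top is 64 mm, the grip point 88 mm and the tabs' tops 100 mm above the table. The cover's skirt overlaps the box by 22 mm with 1.5 mm play all round: lift it 30 mm before moving it sideways.
- short_cover_grip (a point): The like point of the short box's cover (104 mm long, 84 mm wide, same tabs): the one to leave alone.
- tray_in (a point): Centre of the inner floor of the shallow open steel tray, fixed, 4 mm above the table's zero height: inside 234 (x) x 164 mm (y), rim 15 mm above its floor.

How it is judged:
By the outcome, as a careful person would: the job done as asked, in the order asked, and still so for the second after the job is handed in, with the robot touching nothing.
It also fails if it takes over 48 s, if anything falls off the work surface, if the arm or the gripper's body presses on something with over 40 N, if the wrist force passes 120 N, or if a joint passes its speed limit or range.

## Robot

A 6-joint arm with a two-finger parallel gripper is mounted at the origin on the work surface; the furniture and walls round the work are solid. World frame = base frame: x ahead of the robot, y to its left, z up, the work surface at z = 0. Lengths are in mm, angles in rad, forces in N, time in s.
With the tool pointing down it reaches from about 400 to 925 mm from the base axis. Payload 12.5 kg.
Tool frame: the origin (TCP) lies at the very end of the fingers, on their centre line; the grasp point (between the pads) lies env.grip_point_offset behind it (env.grip_point_offset is the distance from the TCP to the grasp point, in mm); y points along the fingers, z is the direction in which the jaws open and shut, and the axes are right-handed (so a half turn about y gives the same grasp; the last joint's range is limited). The gripper opens to 95 mm and grips with 3 to 60 N. Pads are 20 mm wide; open, the fingers measure 119 mm over their backs; the gripper's body (75 mm by 180 mm) begins 59 mm behind the grasp point.
Start: joints at [1.235, 0.491, 1.559, -0, 1.092, -0.106], TCP at [142.346, 608.592, 214.661] pointing down, gripper open.
Joint ranges: [-3.1, 3.1], [-0.84, 2.19], [0.05, 2.79], [-1.13, 4.28], [0.06, 2.93], [-2.69, 2.69]. Speed limits (rad/s): [2.22, 2.22, 2.79, 3.14, 3.14, 3.14].

## Interface

Orientations are given as [roll, pitch, yaw] about the fixed x, y, z axes, in that order (R = Rz(yaw) Ry(pitch) Rx(roll)).
In Python, from cell import readout, read_camera, env, nets gives the robot as it stands.
- The arm moves only by the tool apply_moves, never from a script. Its argument "increments" is a list of rows, each a list of 3 entries, a list of its own where there are three numbers: the shift along the tool's x, y, z in cm, then the turn, a rotation vector about the tool's x, y, z in degrees, then the finger opening in cm, from 0 to 9.51. A call has exactly 5 rows; each row shifts and turns the pose as measured when the row begins, along the tool's axes as they then stand; what a row does not reach is not made up. A row lasts 1/8 s, in which the tool goes at most 62.5 mm and 10.7 degrees, less where a joint would pass 70% of its speed; a pose out of reach is approached as far as the arm can. A call with a gripper value outside its range is refused whole. The fingers move at their own pace and stop on an object; the grip force is fixed at half the most. Time passes only in rows, so rows that do not move let the fingers close, or fill a call up. It gives the time, the measured TCP pose, the force and the opening at its end, in the units of the state.
- readout.state(): the state, without advancing time (a new reading comes with each control period).
- read_camera(name): name is "scene" or "top" or "wrist"; returns a dict with "img" (480x640x3 uint8, red, green, blue), "vfov" (degrees; the focal length in pixels is half the picture's height over the tangent of half this angle, whatever the lens; pixels are square), "cx", "cy" (the principal point, pixels), "rvec" (rotation vector, rad) and "tvec" (3), from world to camera coordinates, as OpenCV has them; the wrist camera has in their place "mount" (4x4, takes a point from camera to tool coordinates, whose origin is the TCP and whose axes are the tool frame's). Camera axes: x right, y down, z forward; pixel columns grow to the right and rows downward; lengths in mm; the calibration is good to about 2 mm. A picture is of the moment at which its call begins: read the wrist's pose just before it. There is no depth.
- env.job_done(): hands the job in, once; it reports no verdict.
Trained networks look in a picture, given as the dict that the camera call returned (one of the last four; its "shot" number tells which), for a name from the list of things; names that differ only in an ending like _2 or _b are one class to them, and where a whole thing is asked for, a point or a joint stands for the part that bears it (a point fixed in the world has none). Each returns a list of dicts, best first, with "confidence" (0 to 1); they miss things now and then, are a little off and sometimes report something else, mostly with a low value. They report only what shows in the picture. A call takes as long as a camera call.
- nets.look_for(picture, thing): "point" ([x, y, z] in mm, in the coordinates of the camera as it stood for that picture, good to about 4 mm: the middle of the surface that is visible of it).
- nets.mark_of(picture, thing): "point" ([x, y, z] in mm, in the coordinates of the camera as it stood for that picture, good to about 4 mm: a listed point, or the origin of a listed thing).
The state is a dict: "t": time; "joints": joint angles; "qvel": joint speeds; "tau": joint torques, N m; "eef_pos": TCP position; "tcp_rot": TCP orientation; "ft_force": force on the tool from outside, world axes, zero at the start; "moment": the same for the moment, N m; "opening": opening from 0.0 (shut) to 1.0 (fully open).
Only numpy, scipy, OpenCV 4.12 (cv2) and the standard library are available. Lean on these libraries where they do the work, as an engineer would, in place of code of your own. Each camera call takes 0.05 s, during which the arm holds its last target. There are 200 camera calls.

## Working session

There is one attempt and no reset: what is moved stays moved. The work goes in short steps, Python scripts to look and compute and a tool call to move; the robot and the scene stay as the last step left them, time stands still between calls to the robot, and variables do not carry over. Pictures are saved under pics/ and viewed, about 8 in all and at most 12, crops included, and the job is handed in when it is done.

Besides the shell and the picture viewer there is one more tool, called after "Request:" by a JSON object that holds its "method" and its "body". apply_moves: Moves the arm, as the interface text tells. Its arguments: {"type":"object","properties":{"increments":{"type":"array"}},"required":["increments"]}

```bash
mkdir -p pics; cat > h.py <<'E'
import numpy as np, cv2
from scipy.spatial.transform import Rotation as R
from cell import readout, read_camera, env, nets
def shot(name):
    s=readout.state(); p=read_camera(name)
    if 'rvec' in p:
        A=cv2.Rodrigues(np.array(p['rvec'],float))[0]; t=np.array(p['tvec'],float)
        Rcw=A.T; o=-A.T@t
    else:
        T=np.eye(4); T[:3,:3]=R.from_euler('xyz',s['tcp_rot']).as_matrix(); T[:3,3]=s['eef_pos']
        M=T@np.array(p['mount']); Rcw=M[:3,:3]; o=M[:3,3]
    return p,Rcw,o
def save(p,n): cv2.imwrite('pics/'+n,p['img'][:,:,::-1])
def find(name,things,img=None):
    p,Rc,o=shot(name)
    if img: save(p,img)
    f=240/np.tan(np.radians(p['vfov'])/2)
    for t in things:
        for fn in ('mark_of','look_for'):
            for d in getattr(nets,fn)(p,t)[:2]:
                c=np.array(d['point']); 
                print(name,t,fn,round(d['confidence'],2),np.round(Rc@c+o,1),'px',np.round([p['cx']+f*c[0]/c[2],p['cy']+f*c[1]/c[2]]))
    return p,Rc,o
E
python3 - <<'E'
from h import *
s=readout.state(); print(s, env.grip_point_offset)
T=['long_cover_grip','short_cover_grip','long_box','tray_in','long_tab_left','long_tab_right']
for n in ('scene','top','wrist'): find(n,T,n+'0.png')
E
```

```text
{'t': 0.0, 'joints': array([ 1.23541862e+00,  4.91566108e-01,  1.55946402e+00,  7.43963309e-06,
        1.09171027e+00, -1.05625969e-01]), 'qvel': array([ 0.0003573 ,  0.00093232, -0.00025669, -0.00032355, -0.00128156,
        0.00084469]), 'tau': array([-3.42497005e-03, -6.12631273e+01, -2.58178818e+01,  6.91915839e-02,
        4.82045312e-02, -1.30898070e-04]), 'eef_pos': array([142.24280054, 608.33777693, 214.05266957]), 'tcp_rot': array([-1.57193697e+00,  1.27567014e-04, -2.29755239e-01]), 'ft_force': array([-0.87313144, -1.03548145, -0.03004521]), 'moment': array([0.03692742, 0.04676176, 0.06224492]), 'opening': 1.0011447253337926} 18.8
scene long_cover_grip mark_of 0.87 [ 475.2 -218.5   87.9] px [386. 289.]
scene long_cover_grip look_for 0.67 [ 462.1 -242.6   63. ] px [387. 307.]
scene short_cover_grip mark_of 0.59 [471.4  50.4  91.1] px [318. 240.]
scene short_cover_grip look_for 0.6 [457.7  31.6  70.4] px [317. 252.]
scene long_box mark_of 0.78 [ 471.9 -220.7    2.1] px [383. 327.]
scene long_box look_for 0.76 [ 441.2 -258.3   22.4] px [382. 332.]
scene tray_in mark_of 0.61 [483.9 321.4   9.3] px [274. 231.]
scene tray_in mark_of 0.19 [471.4  52.7  94.1] px [318. 238.]
scene tray_in look_for 0.77 [477.2 332.5   9.9] px [270. 230.]Traceback (most recent call last):
  File "<stdin>", line 4, in <module>
  File "h.py", line 20, in find
    for d in getattr(nets,fn)(p,t)[:2]:
             ~~~~~~~~~~~~~~~~^^^^^
ValueError: it knows: long_box, long_cover_grip, short_cover_grip, tray_in
```

```bash
python3 - <<'E'
from h import *
T=['long_cover_grip','short_cover_grip','long_box','tray_in']
find('top',T,'top0.png')
E
```

```text
top long_cover_grip mark_of 0.81 [ 470.1 -220.1   88.1] px [435. 244.]
top long_cover_grip look_for 0.91 [ 467.6 -215.1   64.8] px [431. 247.]
top short_cover_grip mark_of 0.58 [467.3  56.6  88.4] px [314. 244.]
top short_cover_grip look_for 0.97 [467.5  53.6  63.3] px [315. 245.]
top long_box look_for 0.49 [ 533.7 -183.8   17.8] px [414. 222.]
top tray_in mark_of 0.8 [481.8 325.9   6.7] px [204. 240.]
top tray_in look_for 0.88 [478.3 326.    7.3] px [203. 241.]
```

View pics/scene0.png

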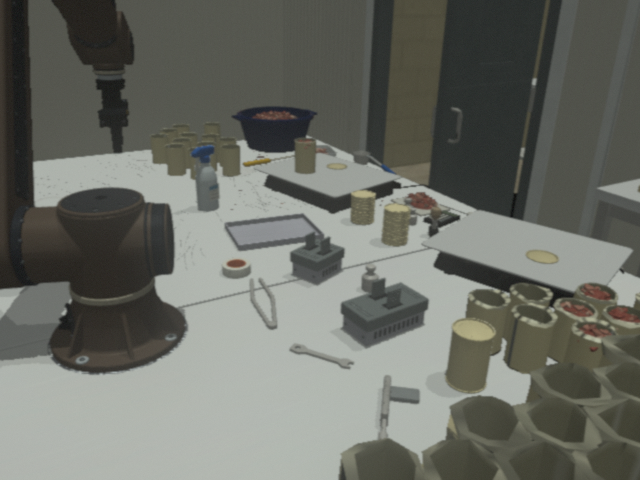

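View pics/top0.png

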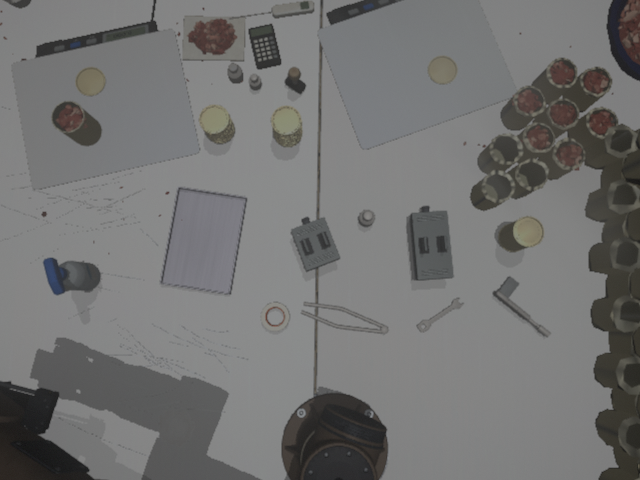

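The scene view shows the long box's cover at about px (386,305), the short one at (317,258) and the tray at (273,231). In the top view the long cover is at (431,244), with its hose stub up (+x), so its yaw is slightly positive. The short cover is at (315,244) and the tray at (204,241). I'm starting to move now, raising first and going round the base.

Request:
{"method": "apply_moves", "body": {"increments": [[[0,-5,0],[0,-9,0],9.5],[[0,-5,0],[0,-9,0],9.5],[[3.4,0,-5],[0,0,0],9.5],[[3.4,0,-5],[0,0,0],9.5],[[3.4,0,-5],[0,0,0],9.5]]}}

```text
t: 1.52
eef_pos: [258.8, 467.7, 317.2]
tcp_rot: [-1.571, -0.001, 0.101]
ft_force: [1.1, 1.1, 0.4]
opening: 1.001
```

```bash
python3 - <<'E'
from h import *
# cover orientation from top picture: dark region segmentation
p,Rc,o=shot('top'); g=cv2.cvtColor(p['img'],cv2.COLOR_RGB2GRAY)
f=240/np.tan(np.radians(p['vfov'])/2)
def back(u,v,z):
    d=Rc@np.array([(u-p['cx'])/f,(v-p['cy'])/f,1]); return o+d*(z-o[2])/d[2]
for nm,(u,v),z in (('long',(431,244),64),('short',(315,244),64)):
    c=g[v-50:v+50,u-40:u+40]; m=((c<125)*255).astype(np.uint8)
    m=cv2.morphologyEx(m,cv2.MORPH_OPEN,np.ones((15,15)))
    cs=max(cv2.findContours(m,0,2)[0],key=cv2.contourArea)
    b=cv2.boxPoints(cv2.minAreaRect(cs))+[u-40,v-50]
    print(nm,np.round([back(*q,z)[:2] for q in b],0).tolist())
c=g[170:310,145:265]; m=(cv2.Canny(c,40,120)); 
pts=np.argwhere(m)[:,::-1]; b=cv2.boxPoints(cv2.minAreaRect(pts.astype(np.float32)))+[145,170]
print('tray',np.round([back(*q,15)[:2] for q in b],0).tolist())
E
```

```text
long [[547.0, -153.0], [559.0, -255.0], [377.0, -270.0], [366.0, -169.0]]
short [[523.0, 104.0], [524.0, 6.0], [407.0, 4.0], [406.0, 102.0]]
tray [[321.0, 460.0], [618.0, 430.0], [589.0, 221.0], [293.0, 256.0]]
```

Request:
{"method": "apply_moves", "body": {"increments": [[[3.7,0,-4.9],[0,0,0],9.5],[[3.7,0,-4.9],[0,0,0],9.5],[[3.7,0,-4.9],[0,0,0],9.5],[[3.7,0,-4.9],[0,0,0],9.5],[[-0.2,0,-6.1],[0,0,0],9.5]]}}

```text
t: 2.2
eef_pos: [433.5, 221.3, 318.5]
tcp_rot: [-1.572, -0.004, 0.101]
ft_force: [0.3, 0.0, -0.1]
opening: 1.0
```

```bash
python3 - <<'E'
from h import *
find('wrist',['tray_in','short_cover_grip'],'w1.png')
E
```

```text
wrist tray_in mark_of 0.95 [483.2 325.    2.5] px [396. 238.]
wrist short_cover_grip mark_of 0.77 [471.6  55.6  91.6] px [146. 225.]
wrist short_cover_grip look_for 0.65 [465.9  57.8  62.4] px [159. 213.]
```

View pics/w1.png

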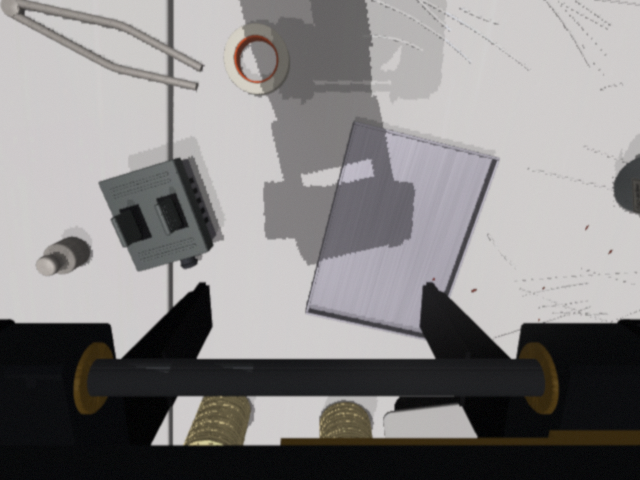

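Request:
{"method": "apply_moves", "body": {"increments": [[[-0.2,0,-6.1],[0,0,0],9.5],[[-0.2,0,-6.1],[0,0,0],9.5],[[-0.2,0,-6.1],[0,0,0],9.5],[[-0.2,0,-6.1],[0,0,0],9.5],[[-0.2,0,-6.1],[0,0,0],9.5]]}}

```text
t: 3.08
eef_pos: [455.9, -79.1, 319.5]
tcp_rot: [-1.57, -0.007, 0.12]
ft_force: [1.4, -0.3, 0.9]
opening: 0.998
```

The wrist view shows the tray with its inner corners at about (356,122), (495,158) and (308,310). The short box is at (160,212), to be left alone.

Request:
{"method": "apply_moves", "body": {"increments": [[[-1.2,0,-4.4],[0,2,0],9.5],[[-1.2,1,-4.4],[0,0,0],9.5],[[-1.2,1,-4.4],[0,0,0],9.5],[[0,1,0],[0,0,0],9.5],[[0,0,0],[0,0,0],9.5]]}}

```text
t: 3.7
eef_pos: [436.4, -215.7, 288.0]
tcp_rot: [-1.57, -0.008, 0.09]
ft_force: [0.1, 0.1, 1.0]
opening: 0.998
```

```bash
python3 - <<'E'
from h import *
p,Rc,o=find('wrist',['long_cover_grip','long_box'],'w2.png')
# tray corners from w1
f=240/np.tan(np.radians(p['vfov'])/2)
T=np.eye(4); T[:3,:3]=R.from_euler('xyz',[-1.572,-.004,.101]).as_matrix(); T[:3,3]=[433.5,221.3,318.5]
M=T@np.array(p['mount'])
for u,v in ((356,122),(495,158),(308,310)):
    d=M[:3,:3]@np.array([(u-p['cx'])/f,(v-p['cy'])/f,1]); print('tray corner',np.round(M[:3,3]+d*(19-M[2,3])/d[2],1))
print(np.round(p['mount'],2),f)
E
```

```text
wrist long_cover_grip mark_of 0.65 [ 471.8 -219.1   90.8] px [308. 246.]
wrist long_cover_grip look_for 0.58 [ 462.9 -219.4   62.4] px [309. 229.]
tray corner [352.7 257.4  19. ]
tray corner [375.4 417.7  19. ]
tray corner [583.5 226.7  19. ]
[[-0.0000e+00  9.6000e-01  2.8000e-01 -7.9690e+01]
 [-0.0000e+00 -2.8000e-01  9.6000e-01 -1.7004e+02]
 [ 1.0000e+00  0.0000e+00  0.0000e+00  9.0000e-02]
 [ 0.0000e+00  0.0000e+00  0.0000e+00  1.0000e+00]] 410.83356581508826
```

View pics/w2.png

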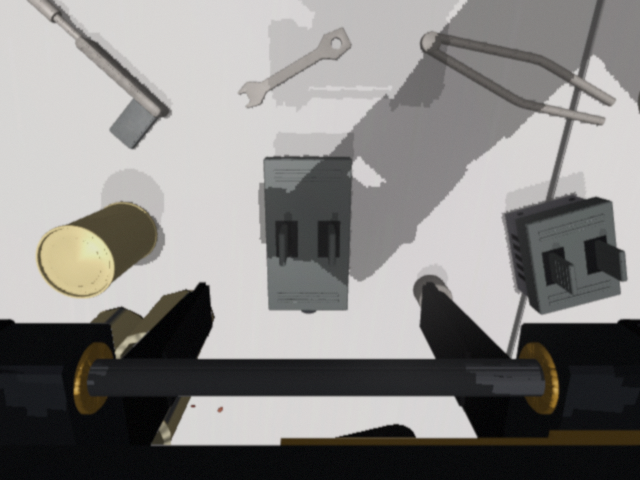

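The long cover shows at px (264..351, 157..310), nearly aligned with the jaws. Its tabs are at about columns 283 and 331.

```bash
python3 - <<'E'
from h import *
p,Rc,o=shot('wrist'); f=240/np.tan(np.radians(p['vfov'])/2)
def back(u,v,z):
    d=Rc@np.array([(u-p['cx'])/f,(v-p['cy'])/f,1]); return o+d*(z-o[2])/d[2]
for z in (64,):
  c=np.array([back(u,v,z) for u,v in ((264.5,157.5),(351,157.5),(268.5,309.5),(348.5,309.5))]); print(np.round(c,1), c.mean(0))
  a=c[2:].mean(0)-c[:2].mean(0); print('yaw',np.arctan2(a[1],a[0]),np.linalg.norm(a))
cv2.imwrite('pics/w2c.png',cv2.resize(p['img'][140:320,240:380,::-1],None,fx=4,fy=3.3,interpolation=2))
E
```

```text
[[ 397.2 -268.2   64. ]
 [ 389.7 -186.8   64. ]
 [ 554.8 -255.3   64. ]
 [ 547.1 -171.1   64. ]] [ 472.19227368 -220.34651293   64.        ]
yaw 0.09035585412167377 158.10724165290605
```

View pics/w2c.png

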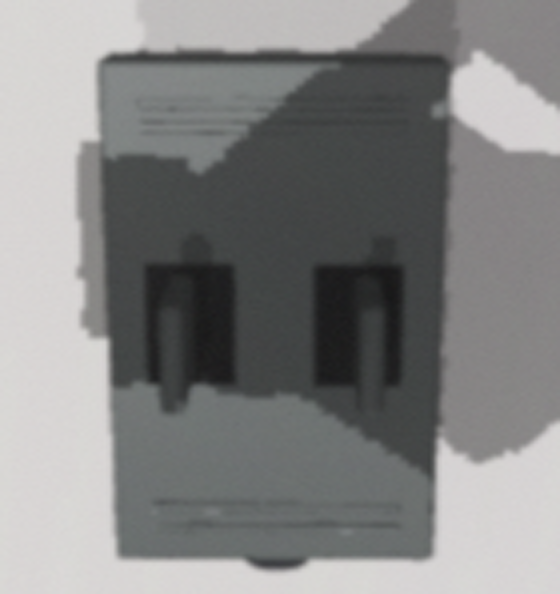

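Request:
{"method": "apply_moves", "body": {"increments": [[[1.2,5,-0.26],[0,0,0.46],9.5],[[1.2,5,-0.26],[0,0,0],9.5],[[1.1,5,-0.26],[0,0,0],9.5],[[0,1,0],[0,0,0],9.5],[[0,0,0],[0,0,0],9.5]]}}

```text
t: 4.62
eef_pos: [475.9, -220.6, 129.0]
tcp_rot: [-1.576, -0.007, 0.093]
ft_force: [0.0, 0.5, 0.5]
opening: 0.997
```

```bash
python3 - <<'E'
from h import *
p,Rc,o=find('wrist',['long_cover_grip'],'w3.png'); s=readout.state(); print(s['eef_pos'],s['tcp_rot'])
T=R.from_euler('xyz',s['tcp_rot']).as_matrix()
print('tool delta to (472.2,-220.3,70):',T.T@(np.array([472.2,-220.3,70])-s['eef_pos']))
E
```

```text
wrist long_cover_grip mark_of 0.89 [ 472.9 -220.3   85.3] px [317. 265.]
wrist long_cover_grip look_for 0.91 [ 459.9 -218.1   63.4] px [323. 232.]
[ 476.24280762 -220.95431224  130.105275  ] [-1.57785615 -0.00922159  0.09258234]
tool delta to (472.2,-220.3,70): [-4.51909184 60.05742129  1.44929542]
```

View pics/w3.png

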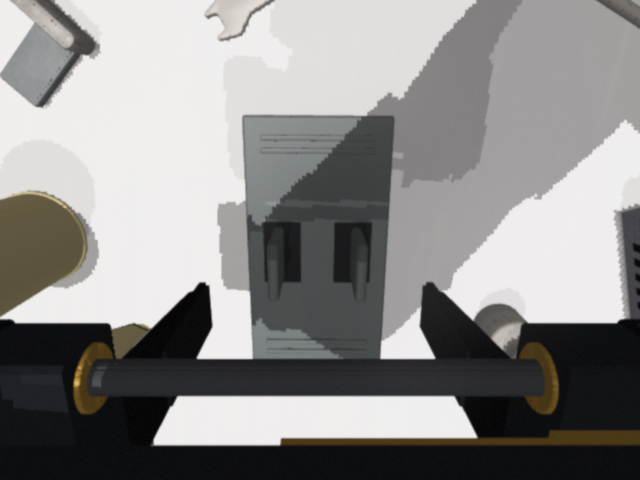

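Seen close up, the tabs at columns 275 and 358 are centred between the fingers (210 and 422). Next I descend and squeeze.

Request:
{"method": "apply_moves", "body": {"increments": [[[-0.2,2.5,0.05],[0,0,0.3],9.5],[[-0.2,2,0.05],[0,0,0],9.5],[[0,1,0],[0,0,0],9.5],[[0,0.3,0],[0,0,0],9.5],[[0,0,0],[0,0,0],9.5]]}}

```text
t: 5.4
eef_pos: [475.0, -222.7, 77.5]
tcp_rot: [-1.585, -0.013, 0.092]
ft_force: [-0.2, 0.5, -0.1]
opening: 1.0
```

```bash
python3 - <<'E'
from h import *
s=readout.state(); print(s['eef_pos'],s['tcp_rot'],s['ft_force'])
T=R.from_euler('xyz',s['tcp_rot']).as_matrix()
print('tool delta to (472.2,-220.3,70):',T.T@(np.array([472.2,-220.3,70])-s['eef_pos']))
E
```

```text
[ 474.96053815 -222.70498386   77.52224403] [-1.58514345 -0.01327806  0.09207693] [-0.1536465   0.53336041 -0.13229471]
tool delta to (472.2,-220.3,70): [-2.62736855  7.44924937  2.75577426]
```

```bash
cat >> h.py <<'E'
def go(pos,yaw):
    s=readout.state(); T=R.from_euler('xyz',s['tcp_rot']); G=R.from_euler('xyz',[-np.pi/2,0,yaw])
    print('at',np.round(s['eef_pos'],1),np.round(s['tcp_rot'],3),'F',np.round(s['ft_force'],1),'M',np.round(s['moment'],2),'op',round(s['opening'],3),'t',s['t'])
    print('cm',np.round(T.inv().apply(np.array(pos)-s['eef_pos'])/10,2),'deg',np.round(np.degrees((T.inv()*G).as_rotvec()),2))
E
python3 -c "
from h import *
go([472.2,-220.3,70],.09)"
```

```text
at [ 475.  -222.7   77.5] [-1.585 -0.013  0.092] F [-0.2  0.5 -0.1] M [ 0.01  0.01 -0.03] op 1.0 t 5.4
cm [-0.26  0.74  0.28] deg [0.82 0.11 0.76]
```

Request:
{"method": "apply_moves", "body": {"increments": [[[-0.26,0.4,0.28],[0.8,0,0.8],9.5],[[0,0.35,0],[0,0,0],9.5],[[0,0,0],[0,0,0],9.5],[[0,0,0],[0,0,0],9.5],[[0,0,0],[0,0,0],9.5]]}}

```text
t: 6.02
eef_pos: [472.5, -220.3, 70.5]
tcp_rot: [-1.571, 0.0, 0.092]
ft_force: [-0.9, -0.7, 0.4]
opening: 0.999
```

```bash
python3 -c "
from h import *
go([472.2,-220.3,70],.09)"
```

```text
at [ 472.5 -220.3   70.5] [-1.571  0.     0.092] F [-0.9 -0.7  0.4] M [ 0.03  0.06 -0.03] op 0.999 t 6.025
cm [-0.03  0.05 -0.  ] deg [ 0.02  0.12 -0.02]
```

Request:
{"method": "apply_moves", "body": {"increments": [[[0,0,0],[0,0,0],5.5],[[0,0,0],[0,0,0],4.5],[[0,0,0],[0,0,0],2],[[0,0,0],[0,0,0],0],[[0,0,0],[0,0,0],0]]}}

```text
t: 6.65
eef_pos: [472.6, -220.4, 70.7]
tcp_rot: [-1.571, 0.0, 0.092]
ft_force: [-0.9, -0.1, 2.0]
opening: 0.527
```

Request:
{"method": "apply_moves", "body": {"increments": [[[0,0,0],[0,0,0],0],[[0,0,0],[0,0,0],0],[[0,0,0],[0,0,0],0],[[0,0,0],[0,0,0],0],[[0,0,0],[0,0,0],0]]}}

```text
t: 7.28
eef_pos: [472.6, -220.5, 71.2]
tcp_rot: [-1.572, -0.0, 0.092]
ft_force: [-0.1, 0.2, 2.0]
opening: 0.312
```

```bash
python3 -c "
from h import *
go([472.2,-220.3,70],.09); find('wrist',[],'w4.png')"
```

```text
at [ 472.6 -220.5   71.2] [-1.572 -0.     0.092] F [-0.1  0.2  2. ] M [-0.    0.08 -0.1 ] op 0.312 t 7.275
cm [-0.04  0.12  0.02] deg [0.06 0.1  0.02]
```

View pics/w4.png

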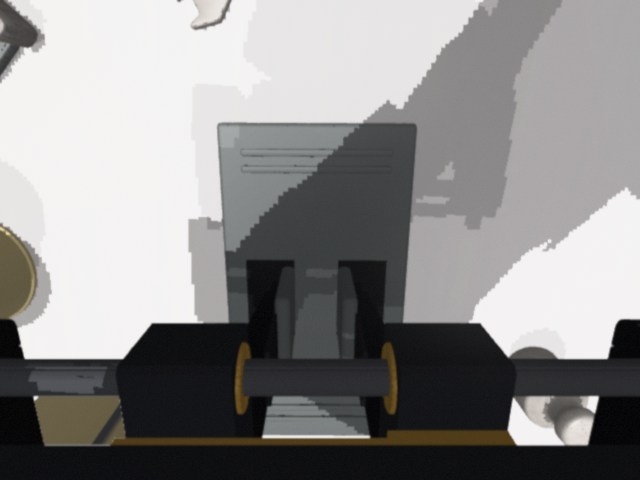

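Both fingers are against the tabs at columns 290 and 345, and the opening is about 30 mm, so the tabs are at their stops. I'm lifting straight up, slowly at first.

Request:
{"method": "apply_moves", "body": {"increments": [[[0,0,0],[0,0,0],0],[[0,-0.5,0],[0,0,0],0],[[0,-0.7,0],[0,0,0],0],[[0,-0.8,0],[0,0,0],0],[[0,-1,0],[0,0,0],0]]}}

```text
t: 7.95
eef_pos: [472.2, -220.1, 102.3]
tcp_rot: [-1.571, 0.001, 0.092]
ft_force: [-0.3, 0.4, -1.1]
opening: 0.312
```

```bash
python3 -c "
from h import *
go([472.2,-220.3,220],.09)"
```

```text
at [ 472.2 -220.1  102.3] [-1.571e+00  1.000e-03  9.200e-02] F [-0.3  0.4 -1.1] M [-0.01 -0.05  0.  ] op 0.312 t 7.95
cm [ -0.02 -11.77  -0.02] deg [-0.01  0.12 -0.07]
```

Request:
{"method": "apply_moves", "body": {"increments": [[[0,-2.5,0],[0,0,0],0],[[0,-3,0],[0,0,0],0],[[0,-3,0],[0,0,0],0],[[0,-2.5,0],[0,0,0],0],[[0,-1,0],[0,0,0],0]]}}

```text
t: 8.57
eef_pos: [471.9, -219.8, 228.9]
tcp_rot: [-1.571, 0.0, 0.092]
ft_force: [-0.1, -0.0, -1.6]
opening: 0.31
```

```bash
python3 -c "
from h import *
go([478,324,220],-.135); find('scene',['long_cover_grip'],'s5.png')"
```

```text
at [ 471.9 -219.8  228.9] [-1.571  0.     0.092] F [-0.1 -0.  -1.6] M [ 0.01 -0.01  0.  ] op 0.31 t 8.575
cm [ 5.61  0.86 54.09] deg [ 3.000e-02  1.301e+01 -1.000e-02]
scene long_cover_grip mark_of 0.91 [ 473.5 -216.1  245.1] px [391. 214.]
scene long_cover_grip look_for 0.96 [ 455.9 -243.3  222.9] px [391. 232.]
```

View pics/s5.png

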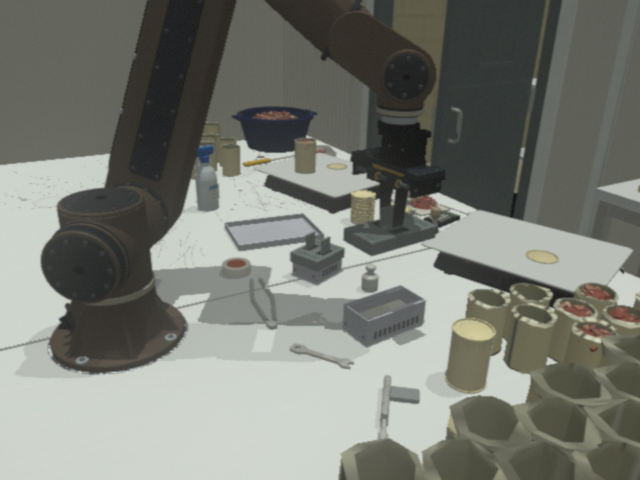

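The cover is in the gripper at (391,232), level, and the long box stands open at (385,312). I'm carrying the cover to the tray.

Request:
{"method": "apply_moves", "body": {"increments": [[[0.5,0,3],[0,0,0],0],[[0.5,0,5],[0,0,0],0],[[0.5,0,5],[0,0,0],0],[[0.5,0,5],[0,0,0],0],[[0.5,0,5],[0,0,0],0]]}}

```text
t: 9.35
eef_pos: [473.8, 15.8, 221.3]
tcp_rot: [-1.567, 0.01, 0.086]
ft_force: [0.7, -0.4, -1.6]
opening: 0.313
```

```bash
python3 -c "
from h import *
go([478,324,220],-.135)"
```

```text
at [473.8  15.8 221.3] [-1.567  0.01   0.086] F [ 0.7 -0.4 -1.6] M [-0.   -0.03  0.03] op 0.313 t 9.35
cm [ 3.07  0.22 30.67] deg [-0.17 12.65 -0.62]
```

Request:
{"method": "apply_moves", "body": {"increments": [[[0.44,0,5.1],[0,2.1,-0.5],0],[[0.26,0,5.1],[0,2.1,0],0],[[0.1,0,5.1],[0,2.1,0],0],[[-0.1,0,5.1],[0,2.1,0],0],[[-0.2,0,5.1],[0,2.1,0],0]]}}

```text
t: 9.98
eef_pos: [473.1, 279.1, 216.0]
tcp_rot: [-1.57, 0.011, -0.104]
ft_force: [0.6, -0.5, -1.3]
opening: 0.313
```

```bash
python3 -c "
from h import *
go([481,324,130],-.135); find('wrist',['tray_in'],'w6.png'); find('top',['tray_in','long_cover_grip'])"
```

```text
at [473.1 279.1 216. ] [-1.57   0.011 -0.104] F [ 0.6 -0.5 -1.3] M [-0.04  0.   -0.03] op 0.313 t 9.975
cm [0.42 8.6  4.54] deg [-0.02  1.8  -0.63]
wrist tray_in look_for 0.65 [407.1 381.2   5.4] px [421. 127.]
top tray_in look_for 0.83 [556.1 251.5   6.7] px [235. 210.]
top long_cover_grip look_for 0.72 [535.6 247.6 208. ] px [222. 203.]
```

View pics/w6.png

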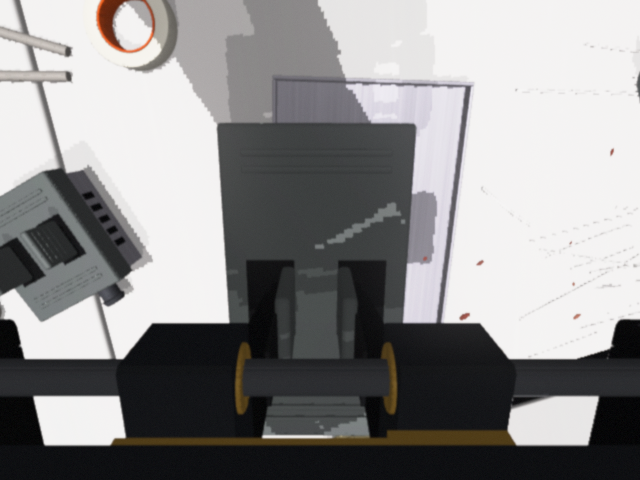

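The cover is held straight, and the tray's edges at columns 275 and 465 are nearly parallel to it. I need about 45 mm more in +y, then down.

Request:
{"method": "apply_moves", "body": {"increments": [[[0.2,2,2.3],[0,1.7,-0.6],0],[[0.2,3,2.3],[0,0,0],0],[[0,3,0],[0,0,0],0],[[0,2,0],[0,0,0],0],[[0,0,0],[0,0,0],0]]}}

```text
t: 11.0
eef_pos: [485.7, 318.3, 115.6]
tcp_rot: [-1.569, -0.003, -0.142]
ft_force: [-0.4, -0.8, -1.5]
opening: 0.308
```

```bash
python3 -c "
from h import *
go([481,324,45],-.135); find('wrist',[],'w7.png')"
```

```text
at [485.7 318.3 115.6] [-1.569 -0.003 -0.142] F [-0.4 -0.8 -1.5] M [-0.02 -0.01 -0.01] op 0.308 t 11.0
cm [-0.57  7.06  0.48] deg [-0.12 -0.38  0.18]
```

View pics/w7.png

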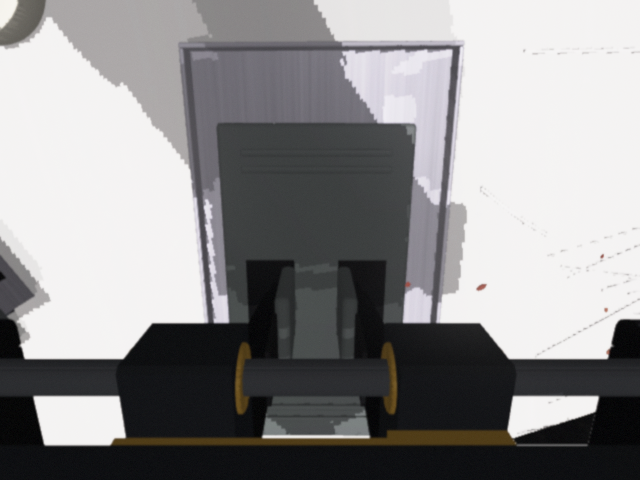

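The cover sits centred between the tray's rims (columns 190 to 455) and aligned with them. I'm lowering it, with slow last steps.

Request:
{"method": "apply_moves", "body": {"increments": [[[-0.3,2,0.25],[0,0,0],0],[[-0.3,2,0.2],[0,0,0],0],[[0,1.5,0],[0,0,0],0],[[0,0.8,0],[0,0,0],0],[[0,0,0],[0,0,0],0]]}}

```text
t: 11.68
eef_pos: [484.6, 323.5, 57.0]
tcp_rot: [-1.563, -0.011, -0.144]
ft_force: [-1.0, -0.3, -1.8]
opening: 0.312
```

```bash
python3 -c "
from h import *
go([481,324,37],-.135)"
```

```text
at [484.6 323.5  57. ] [-1.563 -0.011 -0.144] F [-1.  -0.3 -1.8] M [ 0.02  0.04 -0.  ] op 0.312 t 11.675
cm [-0.38  1.99 -0.02] deg [-0.44 -0.54  0.64]
```

Request:
{"method": "apply_moves", "body": {"increments": [[[-0.3,0.6,0],[-0.4,-0.5,0.6],0],[[0,0.5,0],[0,0,0],0],[[0,0.4,0],[0,0,0],0],[[0,0.1,0],[0,0,0],0],[[0,0,0],[0,0,0],0]]}}

```text
t: 12.3
eef_pos: [482.1, 324.3, 41.0]
tcp_rot: [-1.57, -0.001, -0.135]
ft_force: [0.0, 0.1, -1.1]
opening: 0.309
```

```bash
python3 -c "
from h import *
go([481,324,36],-.135)"
```

```text
at [482.1 324.3  41. ] [-1.57e+00 -1.00e-03 -1.35e-01] F [ 0.   0.1 -1.1] M [-0.02  0.03 -0.03] op 0.309 t 12.3
cm [-0.11  0.5  -0.04] deg [-0.07 -0.    0.08]
```

Request:
{"method": "apply_moves", "body": {"increments": [[[0,0.15,0],[0,0,0],0],[[0,0.1,0],[0,0,0],0],[[0,0.1,0],[0,0,0],0],[[0,0,0],[0,0,0],0],[[0,0,0],[0,0,0],0]]}}

```text
t: 12.92
eef_pos: [482.3, 324.3, 37.6]
tcp_rot: [-1.569, -0.002, -0.135]
ft_force: [0.4, 0.2, -1.3]
opening: 0.313
```

Request:
{"method": "apply_moves", "body": {"increments": [[[0,0.08,0],[0,0,0],0],[[0,0,0],[0,0,0],0],[[0,0.08,0],[0,0,0],0],[[0,0,0],[0,0,0],0],[[0,0,0],[0,0,0],0]]}}

```text
t: 13.55
eef_pos: [482.4, 324.4, 37.2]
tcp_rot: [-1.569, -0.003, -0.135]
ft_force: [-1.0, -0.5, -0.5]
opening: 0.311
```

Request:
{"method": "apply_moves", "body": {"increments": [[[0,0.12,0],[0,0,0],0],[[0,0.12,0],[0,0,0],0],[[0,0.12,0],[0,0,0],0],[[0,0.12,0],[0,0,0],0],[[0,0.12,0],[0,0,0],0]]}}

```text
t: 14.18
eef_pos: [482.5, 324.4, 37.0]
tcp_rot: [-1.568, -0.005, -0.135]
ft_force: [-4.8, -2.7, 16.2]
opening: 0.315
```

It made contact at TCP z = 37, as expected. I'll relax the pressure and then open.

Request:
{"method": "apply_moves", "body": {"increments": [[[0,0,0],[0,0,0],0],[[0,0,0],[0,0,0],0],[[0,0,0],[0,0,0],4.2],[[0,0,0],[0,0,0],5.5],[[0,0,0],[0,0,0],7]]}}

```text
t: 14.8
eef_pos: [482.6, 324.4, 36.7]
tcp_rot: [-1.568, -0.005, -0.135]
ft_force: [0.4, 0.1, -0.0]
opening: 0.571
```

Request:
{"method": "apply_moves", "body": {"increments": [[[0,0,0],[0,0,0],7.5],[[0,0,0],[0,0,0],7.5],[[0,0,0],[0,0,0],7.5],[[0,-0.3,0],[0,0,0],7.5],[[0,-0.5,0],[0,0,0],7.5]]}}

```text
t: 15.42
eef_pos: [482.6, 324.4, 44.9]
tcp_rot: [-1.568, -0.005, -0.135]
ft_force: [-0.3, 0.4, 0.1]
opening: 0.79
```

```bash
python3 -c "
from h import *
go([481,324,200],-.135); find('wrist',['long_cover_grip'],'w8.png')"
```

```text
at [482.6 324.4  44.9] [-1.568 -0.005 -0.135] F [-0.3  0.4  0.1] M [-0.04 -0.02 -0.05] op 0.79 t 15.425
cm [ -0.08 -15.51  -0.02] deg [-0.18  0.02  0.28]
wrist long_cover_grip look_for 0.78 [458.6 327.4  30. ] px [314. 243.]
```

View pics/w8.png

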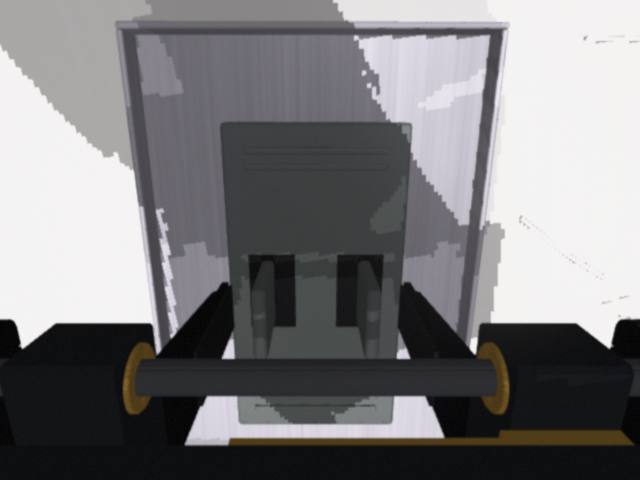

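The cover lies flat in the tray, the tabs have sprung back (columns 263 and 370), and the fingers (230 and 403) are clear of it. I'm retracting.

Request:
{"method": "apply_moves", "body": {"increments": [[[0,-2,0],[0,0,0],7.5],[[0,-3,0],[0,0,0],7.5],[[0,-4,0],[0,0,0],7.5],[[0,-5,0],[0,0,0],7.5],[[0,-4,0],[0,0,0],7.5]]}}

```text
t: 16.2
eef_pos: [480.5, 323.3, 227.3]
tcp_rot: [-1.571, -0.0, -0.135]
ft_force: [0.9, -0.0, 0.3]
opening: 0.789
```

Request:
{"method": "apply_moves", "body": {"increments": [[[-0.5,-1,2],[0,0,0],7.5],[[-1,0,4],[0,0,0],7.5],[[-1,0,4],[0,0,0],7.5],[[0,0,0],[0,0,0],7.5],[[0,0,0],[0,0,0],7.5]]}}

```text
t: 16.82
eef_pos: [469.6, 428.3, 241.9]
tcp_rot: [-1.567, -0.005, -0.136]
ft_force: [0.4, -0.7, -0.1]
opening: 0.789
```

```bash
python3 -c "
from h import *
go([481,324,200],-.135); find('scene',['long_cover_grip','short_cover_grip'],'s9.png')"
```

```text
at [469.6 428.3 241.9] [-1.567 -0.005 -0.136] F [ 0.4 -0.7 -0.1] M [-0.03  0.09  0.  ] op 0.789 t 16.825
cm [  2.52   4.16 -10.19] deg [-0.21 -0.06  0.31]
scene long_cover_grip mark_of 0.63 [484.3 329.4  53.2] px [273. 216.]
scene long_cover_grip look_for 0.83 [475.3 304.4  30.1] px [274. 227.]
scene short_cover_grip mark_of 0.59 [470.8  54.   94.9] px [317. 238.]
scene short_cover_grip look_for 0.85 [461.   31.5  68.1] px [318. 252.]
scene short_cover_grip look_for 0.49 [473.2 297.8  27.4] px [274. 229.]
```

View pics/s9.png

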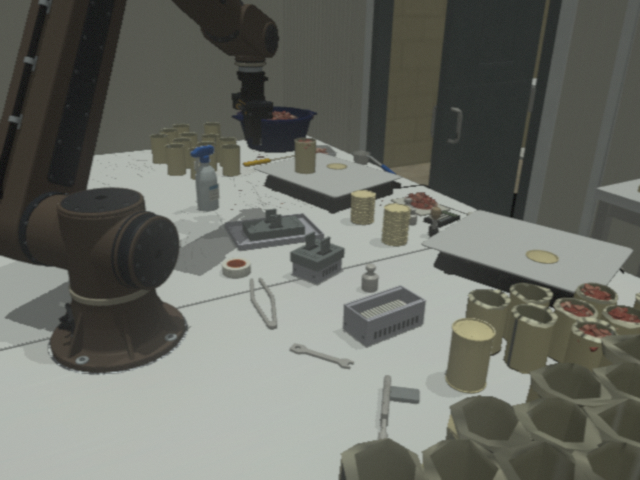

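The long cover is upright in the tray at (274,227), the long box is open at (385,313) with its filter showing, and the short box is still closed at (318,255). The arm is clear of everything.

```bash
python3 -c "
from cell import env
print(env.job_done())"
```

```text
the job is handed in; nothing more can be done
None
```

I opened the long box: I squeezed both tabs to their stops, lifted the cover straight off, set it down in the tray and let go. The job was handed in at about 17 s on the robot's clock, against the 48 s limit.

- **Cover:** the last pictures show it flat, right way up and roughly centred in the tray. Its grip point reads about (484, 329, 53) mm, which matches its height when standing on the tray floor. The tabs have sprung back.
- **Boxes:** the long box stands open and the short box is closed, with its cover where it was.
- **Forces:** setting down peaked at about 16 N in the readings, and I eased that off before opening the fingers. The arm ended clear of everything, with no real load on the wrist.
- **Disagreements:** the fingers closed to about 30 mm where 32 mm was expected with both tabs at their stops, but the cover came off freely. With the cover hanging over the tray, the networks reported the tray centre wrongly, so I used the earlier measurement. In the last check, a weak second match for the short cover fell on the long cover in the tray.

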